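# Clip the red shut-off tag to the gas post

### The job

The gas at the bench post is shut off: take the red tag out of the tag rack, press its sprung gate against the steel eye on the gas post until the eye is inside the hook and the gate has snapped shut behind it, then give the tag a light tug straight back from the post so that you feel the closed gate hold against the eye, and let it go so that it hangs freely from the eye. Work gently, the plastic hook breaks if it is forced, and leave the other tags, the yellow valve lever and everything else on the bench alone.

Things in the scene. Friction and masses are not known exactly. Their poses are not given: they have to be found in the camera images.
- red_tag: Red rigid plastic tag with a snap hook on top, one piece, 134 mm high (z), 50 to 80 g, upright in one of the rack's three slots. Origin on the plate's underside, below the hook's middle; z up, x towards the gate, y through the thickness. Plate x -34 to 18, z 0 to 58, 5 mm thick; shoulder z 54 to 66, 8 mm thick. The plastic breaks if more than 20 N goes between tag and post.
- red_tag_grip (a point): Place to grip the red tag from above, across y: on the hook's spine, at (-30,0,108) mm in the tag's frame. Spine: flat, 8 mm thick (y), x -34 to -22, z 66 to 118. Gripped here, 60 N holds it fast.
- red_tag_nose (a point): Tip of the red hook's nose, centre of its 8 mm rod, at (24,0,114) mm in the tag's frame. The bow is 8 mm rod from the spine over (x,z) = (-21,125), (-6,130), (8,127), (17,120) to this tip, flaring out 10 mm beyond the gate. The eye enters from +x, under the nose. The loop inside is free from x -22 (spine) to the gate, z 73 to 126.
- red_tag_gate (a joint): Gate of the red hook: 6 mm steel rod, hinged at (x,z) = (15,74) mm of the tag, outer face at x 18, flush with the plate's edge below; tip just under the nose at z 113. 0 = shut (never swings outward), opens inward to 1.0 rad. Spring 0.16 N m at 0, 0.32 at 1.0 rad: about 5 N near the tip starts it. Shuts by itself once the eye is past its tip; an eye under 26 mm from the hinge jams on the spine.
- red_tag_bow (a point): Point of the red tag under the top of the bow, at (-4,0,122) mm in the tag's frame: about where the eye's bar lies when the tag hangs.
- red_tag_mouth (a point): Point of the red tag on the shut gate near its tip, at (15,0,104) mm in the tag's frame. The eye is inside when this has passed the bar with the gate shut.
- gas_post: Bench gas post, fixed: upright aluminium channel 41 x 41 mm, 245 mm high, on a foot plate, with pipe, valve, regulator and gauge on its +x side. Origin: centre of the channel at the bench; z up. The eye stands out of its front, which looks to its own -x; so the hook is pressed on towards the post's +x, the tag's x along the post's x.
- eye_middle (a point): Middle of the range of places of the eye's front bar: on the post at (-72,0,180) mm. The bar itself is straight above or below this point by up to 20 mm: the eye is clamped by hand in the slot and its height is not measured. Find it by feel (say, lower the hook's nose onto the bar) or by eye. It does not move.
- gas_valve (a joint): Yellow lever of the shut-off valve, low on the +x side of the gas post. 0 = shut, lever crosswise, as it is; 1.57 = open. Leave alone.
- tag_rack: Grey block, fixed, 90 x 165 x 40 mm (x, y, z), with three slots along x, 55 x 6 mm, 28 mm deep, middle at x -8, y -50, 0 and 50 mm. Origin: centre of the underside. The tags stand on the slot floors, 12 mm above the bench, their gates towards the rack's +x.
- green_tag: Green tag of the same shape in another slot. Origin and axes as the red tag. Leave it standing.
- yellow_tag: Yellow tag of the same shape in the remaining slot. Origin and axes as the red tag. Leave it standing.
- reagent: Amber bottle, 72 mm wide, 150 mm high, upright on the bench beyond the work. Origin: middle of the underside. Leave alone.
- cathode_lamp: Lamp with black base, 42 mm wide, 160 mm high, upright on the bench beyond the work. Origin: middle of the underside. Leave alone.
- beaker: Clear beaker, 70 mm wide, 90 mm high, on the left of the bench. Origin: middle of the underside. Leave alone.
- burner_head: Steel burner head, 120 mm long, 97 mm high, upright on the right of the bench. Origin: middle of the underside. Leave alone.
- wash_bottle: White bottle with blue cap, 68 mm wide, 170 mm high, on the left of the bench. Origin: middle of the underside. Leave alone.
- eye_foot (a point): Middle of the range of places of the eye's pad on the post's front, on the post at (-27,0,180) mm. Eye: a level U of 7 mm steel rod; front bar along the post's y, straight from y -13 to 13, legs at y -19 and 19 back to the pad, 31 mm clear between the legs, 45 mm from the bar's centre to the pad.
Mind the look-alikes: they are no part of the job. Of the things shaped like the red_tag, the red one is meant. What is shaped like the gas_post but brown is not meant.

How it is judged:
By the outcome, as a careful person would: the job done as asked, in the order asked, and still so for the second after the job is handed in, with the robot touching nothing.
It also fails if it takes over 67 s, if anything falls off the work surface, if the arm or the gripper's body presses on something with over 40 N, if the wrist force passes 120 N, or if a joint passes its speed limit or range.

### The arm

A 6-joint arm with a two-finger parallel gripper is mounted at the origin on the work surface. World frame = base frame: x ahead of the robot, y to its left, z up, the work surface at z = 0. Lengths are in m, angles in degrees, forces in N, time in s.
With the tool pointing down it reaches from about 0.375 to 0.9 m from the base axis. Payload 3.1 kg.
Tool frame: the origin (TCP) lies at the very end of the fingers, on their centre line; the grasp point (between the pads) lies 19 mm behind it; z points along the fingers, y is the line along which they close (so a half turn about z gives the same grasp; the last joint's range is limited). The gripper opens to 87 mm and grips with 3 to 60 N. Pads are 19 mm wide; open, the fingers measure 117 mm over their backs; the gripper's body (75 mm by 190 mm) begins 51 mm behind the grasp point.
Start: joints at [63.398, 30.224, 82.088, -0, 67.689, -10.227], TCP at [0.176, 0.6, 0.223] pointing down, gripper open.
Joint ranges: [-176.69, 176.69], [-43.24, 126.21], [12.49, 139.97], [-82, 262], [0, 151.66], [-163.58, 163.58]. Speed limits (degrees/s): [159.86, 159.86, 180, 180, 180, 180].

### API

Orientations are given as a 3x3 rotation matrix whose columns are the frame's x, y, z axes.
In Python, from rig import bot gives the robot as it stands.
- The arm moves only by the tool move_arm, never from a script. Its argument "increments" is a list of rows, each an object with "xyz": the shift along the tool's x, y, z in mm, a list of three; "roll": the turn about the tool's z in rad; "grip": the opening in per cent of the stroke, from 0 (shut) to 100 (fully open). A call has 1 to 5 rows; each row shifts and turns the commanded pose from where the row before left it, along the tool's axes as they then stand; what a row does not reach is not made up. A row lasts 1/12 s, in which the tool goes at most 41.7 mm and 7.16 degrees, less where a joint would pass 70% of its speed; a pose out of reach is approached as far as the arm can. A call is refused whole if a number of a shift passes 41.7 or a number of a turn 0.125, either way. A call with a gripper value outside its range is refused whole. The fingers move at their own pace and stop on an object; the grip force is fixed at half the most. Time passes only in rows, so rows that do not move let the fingers close. It gives the time, the measured TCP pose, the force, the opening and the grip force at its end, in the units of the state.
- bot.read_state(): the state, without advancing time (a new reading comes with each control period).
- bot.capture(name): name is "scene" or "top" or "wrist"; returns (picture, depth): 480x640x3 uint8, red, green, blue; 480x640 float32, m along the optical axis (not along the pixel's ray), 0 where there is no reading.
- bot.camera_model(name): a dict with "intrinsics" (3x3 intrinsics, pixels), "rvec" (rotation vector, rad) and "tvec" (3), from world to camera coordinates, as OpenCV has them; the wrist camera has in their place "tool_from_camera" (4x4, takes a point from camera to tool coordinates, whose origin is the TCP and whose axes are the flange's). Camera axes: x right, y down, z forward; pixel columns grow to the right and rows downward; lengths in m; the calibration is good to about 2 mm. The wrist camera is an equidistant fisheye: a pixel r from the principal point sees the ray r / f radians off the axis. A picture is of the moment at which its call begins: read the wrist's pose just before it. camera_model takes no time and is no camera call.
- bot.hand_in(): hands the job in; it is judged then, once.
Trained networks look in the newest picture that a camera, given by its name, has taken for a name from the list of things; names that differ only in an ending like _2 or _b are one class to them, and where a whole thing is asked for, a point or a joint stands for the part that bears it (a point fixed in the world has none). Each returns a list of dicts, best first, with "conf" (0 to 1); they miss things now and then, are a little off and sometimes report something else, mostly with a low value. They report only what shows in the picture. A call takes as long as a camera call. They do not tell look-alikes from the thing itself.
- bot.spot_in(label, camera): "at" ([x, y, z] in m, in the coordinates of the camera as it stood for that picture, good to about 4 mm: the middle of the surface that is visible of it).
- bot.trace(label, camera): "mask" (480x640 bool, what is visible of it).
The state is a dict: "time_s": time; "joint_positions": joint angles; "qvel": joint speeds; "tau": joint torques, N m; "position": TCP position; "tcp_rot": TCP orientation; "force": force on the tool from outside, world axes, zero at the start; "moment": the same for the moment, N m; "opening": opening from 0.0 (shut) to 1.0 (fully open); "grasp_force": force on a finger pad.
Only numpy, scipy, OpenCV 4.12 (cv2) and the standard library are available. Lean on these libraries where they do the work, as an engineer would, in place of code of your own. Each camera call takes 0.05 s, during which the arm holds its last target. There are 200 camera calls.

## Working session

There is one attempt and no reset: what is moved stays moved. The work goes in short steps, Python scripts to look and compute and a tool call to move; the robot and the scene stay as the last step left them, time stands still between calls to the robot, and variables do not carry over. Pictures are saved under pics/ and viewed, at most 10 in all, crops included, and the job is handed in when it is done.

Besides the shell and the picture viewer there is one more tool, called in YAML: its name, and indented under it one key for each argument. move_arm: Moves the arm, as the interface text tells. Its arguments: {"type":"object","properties":{"increments":{"type":"array"}},"required":["increments"]}

```bash
mkdir -p pics; cat > h.py <<'E'
import numpy as np, cv2
from rig import bot
def toworld(cam,p):
    m=bot.camera_model(cam); p=np.asarray(p,float)
    if cam=="wrist":
        s=bot.read_state(); T=np.array(m["tool_from_camera"])
        q=T[:3,:3]@p+T[:3,3]
        return np.array(s["tcp_rot"])@q+np.array(s["position"])
    R,_=cv2.Rodrigues(np.array(m["rvec"],float)); return R.T@(p-np.array(m["tvec"]).ravel())
def cloud(cam,depth,mask):
    m=bot.camera_model(cam);K=np.array(m["intrinsics"])
    v,u=np.nonzero(mask&(depth>0)); z=depth[v,u]
    P=np.stack([(u-K[0,2])*z/K[0,0],(v-K[1,2])*z/K[1,1],z])
    R,_=cv2.Rodrigues(np.array(m["rvec"],float)); return (R.T@(P-np.array(m["tvec"]).reshape(3,1))).T
def save(n,im): cv2.imwrite("pics/"+n,cv2.cvtColor(im,cv2.COLOR_RGB2BGR))
E
python3 - <<'E'
from h import *
np.set_printoptions(precision=4,suppress=True)
ims={}
for c in("scene","top"):
    im,d=bot.capture(c); save(c+"1.png",im); np.savez("/tmp/"+c,im=im,d=d)
    for l in("red_tag","gas_post","tag_rack","eye_foot","green_tag","yellow_tag"):
        try:
            for r in bot.spot_in(l,c)[:3]: print(c,l,round(r["conf"],2),toworld(c,r["at"]))
        except Exception as e: print(c,l,e)
print(bot.read_state())
E
```

```text
scene red_tag 0.64 [0.4657 0.2313 0.0782]
scene red_tag 0.62 [0.3634 0.2107 0.0614]
scene gas_post 0.94 [ 0.3152 -0.164   0.1788]
scene gas_post 0.89 [ 0.5346 -0.2046  0.1317]
scene gas_post 0.7 [ 0.6954 -0.418   0.1275]
scene tag_rack 0.88 [0.5551 0.2005 0.0372]
scene eye_foot 0.93 [ 0.3191 -0.1631  0.1781]
scene eye_foot 0.78 [ 0.5332 -0.2026  0.1346]
scene eye_foot 0.46 [0.5546 0.2003 0.0381]
scene green_tag 0.95 [0.5631 0.2364 0.0805]
scene yellow_tag 0.89 [0.5164 0.2365 0.0803]
top red_tag 0.71 [0.3616 0.2087 0.0667]
top red_tag 0.64 [ 0.5072 -0.2075  0.1777]
top red_tag 0.48 [0.4611 0.2226 0.1421]
top gas_post 0.86 [ 0.5056 -0.2036  0.1766]
top gas_post 0.69 [ 0.6592 -0.4103  0.1844]
top gas_post 0.68 [ 0.3946 -0.4592  0.1032]
top tag_rack 0.59 [0.5046 0.2163 0.0339]
top eye_foot 0.95 [ 0.5079 -0.2063  0.183 ]
top eye_foot 0.89 [ 0.6615 -0.4108  0.1803]
top eye_foot 0.76 [ 0.3133 -0.1688  0.1812]
top green_tag 0.52 [0.5572 0.2285 0.1059]
top yellow_tag 0.6 [0.507  0.2228 0.1323]
{'time_s': 0.7, 'joint_positions': array([ 63.3968,  30.2199,  82.0882,  -0.0004,  67.69  , -10.2255]), 'qvel': array([ 0.0713,  0.1389, -0.0822,  0.067 , -0.0369,  0.0534]), 'tau': array([  0.0002, -43.9857, -17.6955,   0.0636,   0.0502,   0.    ]), 'position': array([0.1762, 0.5996, 0.2226]), 'tcp_rot': array([[-0.9594,  0.282 ,  0.    ],
       [ 0.282 ,  0.9594,  0.    ],
       [-0.    ,  0.    , -1.    ]]), 'force': array([-0.4422, -0.1015, -0.321 ]), 'moment': array([-0.0091,  0.0364,  0.0211]), 'grasp_force': 0.0, 'opening': 0.9999963933718823}
```

```bash
python3 -c "
import cv2,numpy as np
a=cv2.imread('pics/scene1.png');b=cv2.imread('pics/top1.png')
cv2.imwrite('pics/both.png',cv2.resize(np.vstack([a,b]),(450,675))[:,:] if 0 else cv2.resize(np.hstack([a,b]),(800,300)))"
```

```text
(no output)
```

View pics/scene1.png

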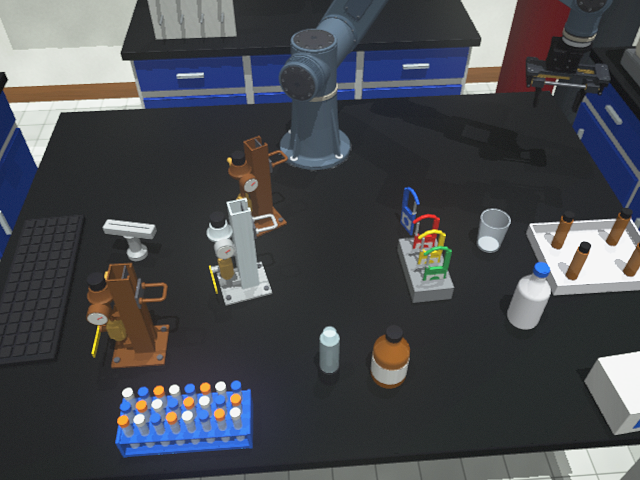

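View pics/top1.png

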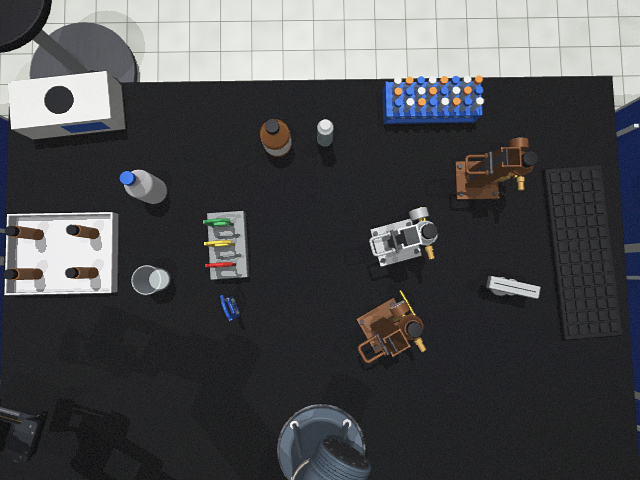

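The scene image shows the grey post at (245,250) with its eye pointing right, towards the rack. The red tag is the nearest to the robot in the rack at (425,228), or (220,265) in the top image; the blue tag and the two brown posts are decoys.

```bash
python3 - <<'E'
from h import *
np.set_printoptions(precision=4,suppress=True)
def rect(P): 
    c,s,a=cv2.minAreaRect((P[:,:2]*1000).astype(np.float32)); return np.round(c,1),np.round(s,1),round(a,1)
for c in("scene","top"):
    z=np.load(f"/tmp/{c}.npz");im,d=z["im"].astype(int),z["d"]
    full=np.ones(d.shape,bool)
    r,g,b=im[...,0],im[...,1],im[...,2]
    P=cloud(c,d,(r>120)&(g<70)&(b<80)); k=(abs(P[:,0]-.46)<.06)&(abs(P[:,1]-.23)<.07)&(P[:,2]>.02);P=P[k]
    print(c,"red",len(P),P.min(0),P.max(0),P.mean(0))
    vx=cv2.fitLine(P[:,:2].astype(np.float32),cv2.DIST_HUBER,0,.001,.001).ravel();print(" line",vx,np.degrees(np.arctan2(vx[1],vx[0])))
    for lo in np.arange(.04,.16,.01):
        q=P[(P[:,2]>=lo)&(P[:,2]<lo+.01)]
        if len(q): t=(q[:,:2]-vx[2:])@vx[:2]; print("  z%.2f"%lo,len(q),np.sort((t*1000).round())[[0,-1]],q[:,:2].mean(0))
    A=cloud(c,d,full)
    k=(abs(A[:,0]-.52)<.1)&(abs(A[:,1]+.2)<.12)
    T=A[k&(A[:,2]>.225)&(A[:,2]<.26)]; print(" posttop",len(T),rect(T),T.mean(0))
    E=A[k&(A[:,2]>.14)&(A[:,2]<.215)&(A[:,1]>-.185)];print(" eye",len(E),rect(E),E.min(0),E.max(0))
    K=A[(abs(A[:,0]-.51)<.12)&(abs(A[:,1]-.21)<.08)&(A[:,2]>.034)&(A[:,2]<.044)];print(" rack",len(K),rect(K))
a=cv2.imread('pics/scene1.png')[170:320,200:470];b=cv2.imread('pics/top1.png')[190:310,190:460]
a=cv2.resize(a,(800,300) if 0 else (540,300),interpolation=2);b=cv2.resize(b,(540,240),interpolation=2)
cv2.imwrite('pics/crop.png',np.vstack([a,b]))
E
```

```text
scene red 263 [0.4543 0.1932 0.0369] [0.5183 0.2543 0.1507] [0.4658 0.2305 0.0981]
 line [ 0.0302 -0.9995  0.4657  0.2316] -88.267525
  z0.04 14 [-21.  29.] [0.4658 0.2257]
  z0.05 20 [-21.  28.] [0.4645 0.2263]
  z0.06 37 [-20.  29.] [0.4654 0.2278]
  z0.07 45 [-23.  28.] [0.4657 0.2331]
  z0.08 13 [-22.  29.] [0.4674 0.2358]
  z0.09 2 [-22. -20.] [0.4623 0.2527]
  z0.10 13 [-22. -11.] [0.4654 0.2477]
  z0.11 17 [-22. -11.] [0.4653 0.2475]
  z0.12 25 [-22.  39.] [0.4655 0.2303]
  z0.13 46 [-23.  34.] [0.4677 0.2236]
  z0.14 29 [-11.  20.] [0.4653 0.2261]
  z0.15 1 [7. 7.] [0.4705 0.2243]
 posttop 501 (array([ 516.3, -210. ]), array([49.8, 82.8]), 14.6) [ 0.516  -0.2036  0.235 ]
 eye 465 (array([ 503.4, -153. ]), array([48. , 77.7]), 17.0) [ 0.4747 -0.185   0.141 ] [ 0.5329 -0.1143  0.2149]
 rack 1312 (array([513.9, 223.2]), array([169.3,  92.9]), 3.1)
top red 75 [0.4573 0.1916 0.0741] [0.4658 0.2531 0.148 ] [0.4607 0.2201 0.1336]
 line [ 0.0723 -0.9974  0.4604  0.2198] -85.852394
  z0.07 5 [-15.  -4.] [0.4579 0.2283]
  z0.08 2 [-16. -12.] [0.458  0.2339]
  z0.12 5 [-33.  28.] [0.4615 0.2072]
  z0.13 27 [-32.  27.] [0.4609 0.2139]
  z0.14 36 [-23.  15.] [0.461  0.2245]
 posttop 393 (array([ 514. , -211.9]), array([40.9, 83.9]), 14.1) [ 0.5145 -0.2133  0.2371]
 eye 372 (array([ 498.4, -151.5]), array([49.5, 67.2]), 13.7) [ 0.4711 -0.185   0.1405] [ 0.526  -0.116   0.2143]
 rack 1931 (array([511.7, 222. ]), array([165. ,  91.3]), 2.9)
```

View pics/crop.png

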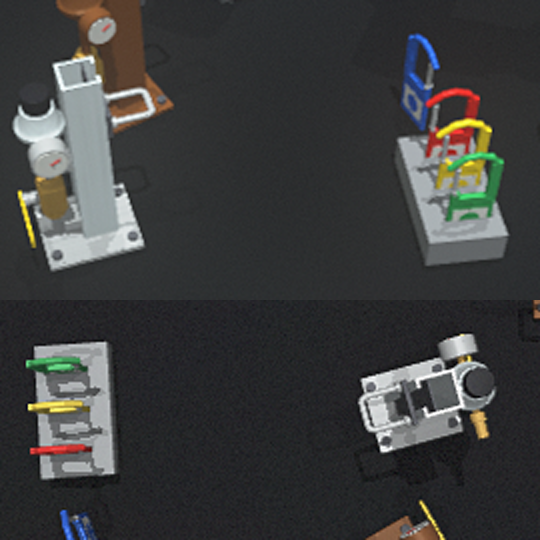

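The crop shows the red tag's spine on the rack's left (+y) side with its gate towards the post. The U-eye faces the rack. I'll turn the tool and narrow the gripper first, so the open fingers clear the yellow tag.

move_arm:
  increments:
    - {"xyz": [0, 0, 0], "roll": 0.125, "grip": 30}
    - {"xyz": [0, 0, 0], "roll": 0.125, "grip": 30}
    - {"xyz": [0, 0, 0], "roll": 0.125, "grip": 30}
    - {"xyz": [0, 0, 0], "roll": 0.125, "grip": 30}
    - {"xyz": [0, 0, 0], "roll": 0.125, "grip": 30}

```text
time_s: 1.12
position: [0.1761, 0.5997, 0.2226]
tcp_rot: [[-0.608, 0.794, -0.0], [0.794, 0.608, 0.0], [0.0, -0.0, -1.0]]
force: [0.4, -0.0, -0.0]
opening: 0.706
grasp_force: 0.0
```

move_arm:
  increments:
    - {"xyz": [0, 0, 0], "roll": 0.125, "grip": 30}
    - {"xyz": [0, 0, 0], "roll": 0.125, "grip": 30}
    - {"xyz": [0, 0, 0], "roll": 0.125, "grip": 30}
    - {"xyz": [0, 0, 0], "roll": 0.125, "grip": 30}
    - {"xyz": [0, 0, 0], "roll": 0.107, "grip": 30}

```text
time_s: 1.53
position: [0.1761, 0.5996, 0.2226]
tcp_rot: [[-0.047, 0.999, -0.0], [0.999, 0.047, 0.0], [0.0, -0.0, -1.0]]
force: [0.3, -0.1, -0.0]
opening: 0.343
grasp_force: 0.0
```

```bash
cat >> h.py <<'E'
def delta(target):
    s=bot.read_state(); R=np.array(s["tcp_rot"]); p=np.array(s["position"])
    print("pos",p.round(4),"yaw_y",round(np.degrees(np.arctan2(R[1,1],R[0,1])),2),"toolshift mm",(R.T@(np.array(target)-p)*1000).round(1),"F",np.round(s["force"],2),"t",s["time_s"],"open",round(s["opening"],3),"gf",s["grasp_force"])
E
python3 - <<'E'
from h import *
delta([.4613,.2499,.18])
for c in("scene","top"):
    z=np.load(f"/tmp/{c}.npz");A=cloud(c,z["d"],np.ones((480,640),bool))
    ex=np.array([.242,-.970]);ey=np.array([.970,.242])
    k=(abs(A[:,0]-.5)<.08)&(abs(A[:,1]+.16)<.1)&(A[:,2]>.145)&(A[:,2]<.27);Q=A[k]
    u=Q[:,:2]@ex*1000;v=Q[:,:2]@ey*1000
    j=Q[:,2]>.225
    print(c,"top ch u",np.percentile(u[j],[2,98]),"v",np.percentile(v[j],[2,98]))
    u0=u.min();print(" umin",u0)
    e=(u<u0+40); 
    for a in range(0,60,6):
        w=(u>=u0+a)&(u<u0+a+6)
        if w.any():print("  ",a,w.sum(),"v",v[w].min().round(1),v[w].max().round(1),"z",np.percentile(Q[w,2],[5,50,95]).round(4))
E
```

```text
pos [0.1761 0.5996 0.2226] yaw_y 2.7 toolshift mm [-362.8  268.4   42.6] F [ 0.29 -0.12 -0.01] t 1.5333 open 0.343 gf 0.0
scene top ch u [288.39570688 367.39964679] v [428.29279736 471.77836994]
 umin 232.2514161341221
   0 31 v 431.2 468.6 z [0.1802 0.1838 0.1871]
   6 27 v 429.3 471.4 z [0.1791 0.1824 0.1864]
   12 17 v 428.5 474.1 z [0.1801 0.1829 0.1864]
   18 21 v 426.3 472.4 z [0.1811 0.183  0.1859]
   24 16 v 427.3 472.3 z [0.1804 0.1831 0.1862]
   30 20 v 430.7 472.1 z [0.1791 0.1827 0.1869]
   36 19 v 427.8 471.9 z [0.1799 0.1826 0.1852]
   42 23 v 427.7 474.4 z [0.1783 0.184  0.1889]
   48 41 v 438.1 476.0 z [0.171  0.1928 0.2005]
   54 133 v 427.1 475.2 z [0.1537 0.2147 0.2445]
top top ch u [288.58801556 368.47009866] v [427.50867345 466.89581069]
 umin 233.8849853863563
   0 50 v 428.1 466.5 z [0.1832 0.1858 0.1885]
   6 22 v 424.9 468.0 z [0.1831 0.1849 0.189 ]
   12 18 v 424.7 469.0 z [0.1835 0.1865 0.1879]
   18 16 v 425.6 468.9 z [0.1824 0.1858 0.1879]
   24 19 v 425.1 469.2 z [0.183  0.186  0.1885]
   30 15 v 424.9 468.1 z [0.1832 0.1848 0.1868]
   36 16 v 425.3 469.1 z [0.1837 0.1852 0.1879]
   42 34 v 422.1 471.5 z [0.1828 0.1875 0.1903]
   48 99 v 422.4 471.4 z [0.1714 0.1981 0.2014]
   54 69 v 425.5 467.7 z [0.1972 0.232  0.2472]
```

move_arm:
  increments:
    - {"xyz": [-30, 22, 0], "roll": 0, "grip": 30}
    - {"xyz": [-30, 22, 0], "roll": 0, "grip": 30}
    - {"xyz": [-30, 22, 0], "roll": 0, "grip": 30}
    - {"xyz": [-30, 22, 0], "roll": 0, "grip": 30}
    - {"xyz": [-30, 22, 0], "roll": 0, "grip": 30}

```text
time_s: 1.95
position: [0.2947, 0.4544, 0.2227]
tcp_rot: [[-0.054, 0.999, 0.0], [0.999, 0.054, 0.0], [0.0, 0.0, -1.0]]
force: [-0.1, 0.8, -0.2]
opening: 0.305
grasp_force: 0.0
```

move_arm:
  increments:
    - {"xyz": [-30, 22, 0], "roll": 0, "grip": 30}
    - {"xyz": [-30, 22, 0], "roll": 0, "grip": 30}
    - {"xyz": [-30, 22, 0], "roll": 0, "grip": 30}
    - {"xyz": [-30, 22, 0], "roll": 0, "grip": 30}
    - {"xyz": [-30, 22, 0], "roll": 0, "grip": 30}

```text
time_s: 2.37
position: [0.4127, 0.3102, 0.2228]
tcp_rot: [[-0.053, 0.999, 0.001], [0.999, 0.053, 0.0], [0.0, 0.001, -1.0]]
force: [0.5, 0.4, 0.3]
opening: 0.295
grasp_force: 0.0
```

move_arm:
  increments:
    - {"xyz": [-30, 22, 0], "roll": 0, "grip": 30}
    - {"xyz": [-30, 22, 0], "roll": 0, "grip": 30}
    - {"xyz": [0, 0, 0], "roll": 0, "grip": 30}
    - {"xyz": [0, 0, 0], "roll": 0, "grip": 30}
    - {"xyz": [0, 0, 0], "roll": 0, "grip": 30}

```text
time_s: 2.78
position: [0.4585, 0.2541, 0.2225]
tcp_rot: [[-0.052, 0.999, -0.001], [0.999, 0.052, 0.0], [0.0, -0.001, -1.0]]
force: [-0.7, -0.2, -0.3]
opening: 0.303
grasp_force: 0.0
```

```bash
python3 - <<'E'
from h import *
delta([.4613,.2499,.101])
im,d=bot.capture("wrist"); save("w1.png",im)
for l in("red_tag","tag_rack","red_tag_grip"):
    try:
        for r in bot.spot_in(l,"wrist")[:3]: print(l,round(r["conf"],2),toworld("wrist",r["at"]).round(4))
    except Exception as e: print(l,e)
m=bot.camera_model("wrist");K=np.array(m["intrinsics"]);T=np.array(m["tool_from_camera"]);s=bot.read_state()
r,g,b=[im[...,i].astype(int) for i in range(3)]
v,u=np.nonzero((r>110)&(g<70)&(b<80)&(d>0));z=d[v,u]
x=(u-K[0,2])/K[0,0];y=(v-K[1,2])/K[1,1];th=np.hypot(x,y);f=np.tan(th)/np.maximum(th,1e-9)
P=np.stack([x*f*z,y*f*z,z])
W=(s["tcp_rot"]@(T[:3,:3]@P+T[:3,3:])).T+s["position"]
k=(W[:,2]>.05)&(W[:,2]<.2)&(abs(W[:,0]-.46)<.04)&(abs(W[:,1]-.22)<.06);W=W[k]
print(len(W),np.percentile(W,[1,50,99],axis=0).round(4))
vx=cv2.fitLine(W[:,:2].astype(np.float32),cv2.DIST_HUBER,0,.001,.001).ravel();print(vx)
q=W[(W[:,1]>.235)];print(np.percentile(q,[2,50,98],axis=0).round(4))
E
```

```text
pos [0.4585 0.2541 0.2225] yaw_y 2.98 toolshift mm [ -4.4   2.7 121.5] F [-0.73 -0.17 -0.34] t 2.7833 open 0.303 gf 0.0
red_tag 0.97 [0.3696 0.2201 0.0417]
red_tag 0.94 [0.4629 0.2497 0.1406]
tag_rack 0.76 [0.4866 0.2425 0.0423]
red_tag_grip 0.97 [0.3719 0.2162 0.0454]
red_tag_grip 0.86 [0.458  0.2477 0.1389]
132 [[0.4573 0.2482 0.0547]
 [0.4604 0.2565 0.1061]
 [0.4627 0.2573 0.1384]]
[0.9994182  0.03410736 0.4603727  0.25657874]
[[0.4577 0.249  0.0575]
 [0.4604 0.2565 0.1057]
 [0.4627 0.2572 0.1365]]
```

View pics/w1.png

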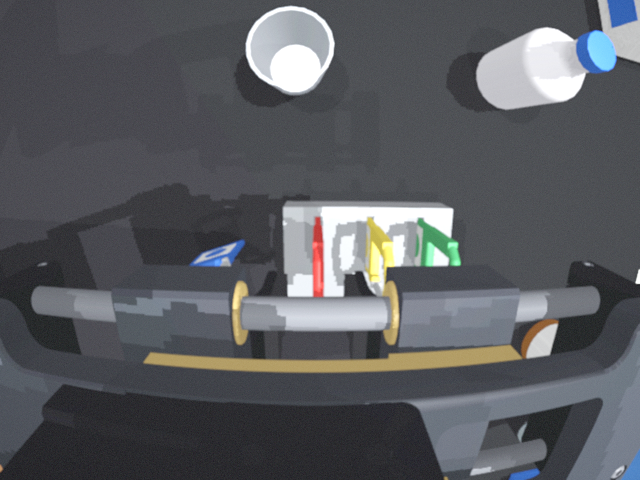

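The wrist view shows the red tag's edge-on spine at (318,255), between the finger shadows. The yellow tag at (378,245) is clear of the narrowed fingers. Descending now.

move_arm:
  increments:
    - {"xyz": [-2.7, 2.2, 25], "roll": 0, "grip": 30}
    - {"xyz": [0, 0, 30], "roll": 0, "grip": 30}
    - {"xyz": [0, 0, 30], "roll": 0, "grip": 30}
    - {"xyz": [0, 0, 20], "roll": 0, "grip": 30}
    - {"xyz": [0, 0, 16.5], "roll": 0, "grip": 30}

```text
time_s: 3.4
position: [0.4596, 0.2523, 0.0993]
tcp_rot: [[-0.055, 0.998, -0.002], [0.998, 0.055, -0.001], [-0.001, -0.002, -1.0]]
force: [-0.7, -0.0, -0.1]
opening: 0.304
grasp_force: 0.0
```

move_arm:
  increments:
    - {"xyz": [0, 0, 0], "roll": 0, "grip": 20}
    - {"xyz": [0, 0, 0], "roll": 0, "grip": 15}
    - {"xyz": [0, 0, 0], "roll": 0, "grip": 10}
    - {"xyz": [0, 0, 0], "roll": 0, "grip": 5}
    - {"xyz": [0, 0, 0], "roll": 0, "grip": 0}

```text
time_s: 3.82
position: [0.4614, 0.2521, 0.1024]
tcp_rot: [[-0.053, 0.999, 0.001], [0.999, 0.053, 0.001], [0.001, 0.001, -1.0]]
force: [-2.2, 0.7, 2.7]
opening: 0.092
grasp_force: 30.0
```

move_arm:
  increments:
    - {"xyz": [0, 0, 0], "roll": 0, "grip": 0}
    - {"xyz": [0, 0, 0], "roll": 0, "grip": 0}
    - {"xyz": [0, 0, 0], "roll": 0, "grip": 0}

```text
time_s: 4.07
position: [0.4616, 0.2521, 0.1024]
tcp_rot: [[-0.052, 0.999, 0.002], [0.999, 0.052, 0.001], [0.001, 0.002, -1.0]]
force: [-2.3, 2.1, 6.8]
opening: 0.089
grasp_force: 30.0
```

move_arm:
  increments:
    - {"xyz": [0, 0, -8], "roll": 0, "grip": 0}
    - {"xyz": [0, 0, -12], "roll": 0, "grip": 0}
    - {"xyz": [0, 0, -20], "roll": 0, "grip": 0}
    - {"xyz": [0, 0, -30], "roll": 0, "grip": 0}
    - {"xyz": [0, 0, -30], "roll": 0, "grip": 0}

```text
time_s: 4.48
position: [0.4607, 0.2511, 0.2019]
tcp_rot: [[-0.053, 0.999, -0.001], [0.999, 0.053, -0.001], [-0.001, -0.001, -1.0]]
force: [0.7, 0.2, -0.6]
opening: 0.092
grasp_force: 30.0
```

```bash
python3 - <<'E'
from h import *
s=bot.read_state();print(s["force"],s["grasp_force"],s["opening"])
yaw=np.radians(-76); ex=np.array([np.cos(yaw),np.sin(yaw)]) 
bar=np.array([.4923,-.1209])
# nose start: tag x=24 is 40mm short of bar
for gap in(.04,):
    p=bar-ex*(gap+.024+.0315)
    delta([*p,.20])
E
```

```text
[ 0.74780965  0.20440207 -0.55142942] 29.999458794482052 0.091622339384588
pos [0.4607 0.2511 0.2019] yaw_y 3.03 toolshift mm [-279.4   -6.3    2.2] F [ 0.75  0.2  -0.55] t 4.4833 open 0.092 gf 29.999458794482052
```

move_arm:
  increments:
    - {"xyz": [-20, 0, 0], "roll": 0, "grip": 0}
    - {"xyz": [-30, -1, 0], "roll": 0, "grip": 0}
    - {"xyz": [-30, -1, 0], "roll": 0, "grip": 0}
    - {"xyz": [-30, -1, 0], "roll": 0, "grip": 0}
    - {"xyz": [-30, -1, 0], "roll": 0, "grip": 0}

```text
time_s: 4.9
position: [0.4646, 0.1101, 0.2018]
tcp_rot: [[-0.054, 0.999, 0.001], [0.999, 0.054, -0.001], [-0.001, 0.001, -1.0]]
force: [-0.9, 0.3, -0.6]
opening: 0.089
grasp_force: 30.0
```

move_arm:
  increments:
    - {"xyz": [-30, -1, 0], "roll": 0, "grip": 0}
    - {"xyz": [-30, -1, 0], "roll": 0, "grip": 0}
    - {"xyz": [-30, 0, 0], "roll": 0, "grip": 0}
    - {"xyz": [-20, 0, 0], "roll": 0, "grip": 0}
    - {"xyz": [-15, 0, 0], "roll": 0, "grip": 0}

```text
time_s: 5.32
position: [0.4695, -0.0158, 0.2017]
tcp_rot: [[-0.051, 0.999, 0.001], [0.999, 0.051, -0.001], [-0.001, 0.001, -1.0]]
force: [0.4, -0.1, -0.8]
opening: 0.087
grasp_force: 30.0
```

move_arm:
  increments:
    - {"xyz": [0, 0, 0], "roll": -0.06, "grip": 0}
    - {"xyz": [0, 0, 0], "roll": -0.07, "grip": 0}
    - {"xyz": [0, 0, 0], "roll": -0.06, "grip": 0}
    - {"xyz": [0, 0, 0], "roll": 0, "grip": 0}
    - {"xyz": [0, 0, 0], "roll": 0, "grip": 0}

```text
time_s: 5.73
position: [0.4693, -0.0136, 0.2014]
tcp_rot: [[-0.239, 0.971, 0.001], [0.971, 0.239, -0.0], [-0.001, 0.001, -1.0]]
force: [-0.1, 0.0, -1.1]
opening: 0.088
grasp_force: 30.0
```

```bash
python3 - <<'E'
from h import *
np.set_printoptions(precision=4,suppress=True)
yaw=np.radians(-76); ex=np.array([np.cos(yaw),np.sin(yaw)]);ey=np.array([-ex[1],ex[0]])
bar=np.array([.4923,-.1209])
delta([*(bar-ex*(.04+.024+.0315)),.20])
for c in("scene","top"):
    im,d=bot.capture(c);save(c+"2.png",im)
    A=cloud(c,d,np.ones(d.shape,bool));u=A[:,:2]@ex*1000;v=A[:,:2]@ey*1000
    r,g,b=[im[...,i].astype(int) for i in range(3)]
    k=((r>110)&(g<70)&(b<80))[d>0] if 0 else None
    P=cloud(c,d,(r>110)&(g<70)&(b<80));pu=P[:,:2]@ex*1000;pv=P[:,:2]@ey*1000
    w=(pu>100)&(pu<240)&(abs(pv-448)<40)&(P[:,2]>.05)
    print(c,"tag u",np.percentile(pu[w],[2,98]),"v",np.percentile(pv[w],[2,50,98]),"z",np.percentile(P[w,2],[1,99]))
    h=w&(P[:,2]>.19); print("  nose u",pu[h].max(),"v by u",[ (a,pv[h&(pu>=a)&(pu<a+15)].mean().round(1)) for a in range(130,235,15) if (h&(pu>=a)&(pu<a+15)).any()])
    e=(abs(v-448)<32)&(A[:,2]>.15)&(A[:,2]<.21)&(u>228)&(u<285)
    f=e&(u<242)&(abs(v-448)<12);print("  bar u",np.percentile(u[f],[2,50,98]),"z",np.percentile(A[f,2],[2,50,98]),"eye v",np.percentile(v[e],[1,99]))
a=cv2.imread('pics/scene2.png')[150:320,180:390];b=cv2.imread('pics/top2.png')[180:300,290:470]
cv2.imwrite('pics/crop2.png',np.vstack([cv2.resize(a,(480,389),interpolation=2)[:300],cv2.resize(b,(480,300),interpolation=2)]))
E
```

```text
pos [ 0.4693 -0.0136  0.2014] yaw_y 13.83 toolshift mm [-14.1  -3.6   1.4] F [-0.14  0.03 -1.1 ] t 5.7333 open 0.088 gf 29.999558902345598
scene tag u [126.8543 179.9978] v [450.8736 455.1187 459.8549] z [0.112  0.2437]
  nose u 184.46227880651824 v by u [(145, np.float64(455.1)), (160, np.float64(455.6)), (175, np.float64(454.3))]
  bar u [233.0107 236.8157 239.4358] z [0.1804 0.1838 0.1873] eye v [427.8237 475.9689]Traceback (most recent call last):
  File "<stdin>", line 13, in <module>
    return _quantile_unchecked(
        a, q, axis, out, overwrite_input, method, keepdims, weights)
    return _ureduce(a,
                    func=_quantile_ureduce_func,
    ...<5 lines>...
                    overwrite_input=overwrite_input,
                    method=method)
    r = func(a, **kwargs)
    result = _quantile(arr,
                       quantiles=q,
    ...<2 lines>...
                       out=out,
                       weights=wgt)
    slices_having_nans = np.isnan(arr[-1, ...])
                                  ~~~^^^^^^^^^
IndexError: index -1 is out of bounds for axis 0 with size 0
```

move_arm:
  increments:
    - {"xyz": [-14, -1, 5], "roll": 0, "grip": 0}
    - {"xyz": [-14, 0, 5], "roll": 0, "grip": 0}
    - {"xyz": [-14, 0, 5], "roll": 0, "grip": 0}
    - {"xyz": [-12, 0, 5], "roll": 0, "grip": 0}
    - {"xyz": [0, 0, 0], "roll": 0, "grip": 0}

```text
time_s: 6.25
position: [0.482, -0.0678, 0.1804]
tcp_rot: [[-0.239, 0.971, 0.0], [0.971, 0.239, -0.001], [-0.001, -0.0, -1.0]]
force: [-0.0, -0.4, -0.2]
opening: 0.09
grasp_force: 30.0
```

```bash
python3 - <<'E'
from h import *
np.set_printoptions(precision=4,suppress=True)
delta([.4693,-.0136,.2])
im,d=bot.capture("scene");save("scene3.png",im)
cv2.imwrite('pics/crop3.png',cv2.resize(cv2.imread('pics/scene3.png')[150:290,190:340],(640,597),interpolation=2))
E
```

```text
pos [ 0.482  -0.0678  0.1804] yaw_y 13.8 toolshift mm [ 55.7   0.6 -19.6] F [-0.01 -0.42 -0.24] t 6.25 open 0.09 gf 29.99917311128229
```

View pics/crop3.png

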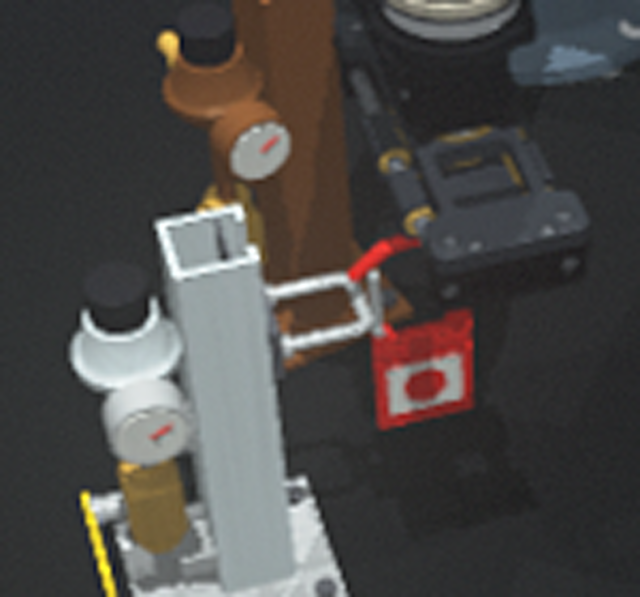

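The crop shows the nose at (355,275) above the front bar, between the legs. Next I'll lower it to feel the bar.

move_arm:
  increments:
    - {"xyz": [0, 0, 4], "roll": 0, "grip": 0}
    - {"xyz": [0, 0, 3], "roll": 0, "grip": 0}
    - {"xyz": [0, 0, 1], "roll": 0, "grip": 0}
    - {"xyz": [0, 0, 0], "roll": 0, "grip": 0}

```text
time_s: 6.63
position: [0.4808, -0.0653, 0.1728]
tcp_rot: [[-0.241, 0.97, -0.001], [0.97, 0.241, 0.0], [0.001, -0.001, -1.0]]
force: [-0.3, -0.1, -0.8]
opening: 0.087
grasp_force: 30.0
```

move_arm:
  increments:
    - {"xyz": [0, 0, 1], "roll": 0, "grip": 0}
    - {"xyz": [0, 0, 0], "roll": 0, "grip": 0}

```text
time_s: 6.8
position: [0.4812, -0.0658, 0.172]
tcp_rot: [[-0.241, 0.971, -0.0], [0.971, 0.241, 0.0], [0.0, -0.0, -1.0]]
force: [0.3, 0.0, -1.4]
opening: 0.09
grasp_force: 30.0
```

move_arm:
  increments:
    - {"xyz": [0, 0, 1], "roll": 0, "grip": 0}
    - {"xyz": [0, 0, 0], "roll": 0, "grip": 0}

```text
time_s: 6.97
position: [0.4813, -0.0659, 0.171]
tcp_rot: [[-0.241, 0.971, 0.0], [0.971, 0.241, 0.0], [0.0, 0.0, -1.0]]
force: [-0.9, 0.8, -1.1]
opening: 0.084
grasp_force: 30.0
```

move_arm:
  increments:
    - {"xyz": [0, 0, 1], "roll": 0, "grip": 0}
    - {"xyz": [0, 0, 0], "roll": 0, "grip": 0}

```text
time_s: 7.13
position: [0.4812, -0.0661, 0.17]
tcp_rot: [[-0.241, 0.971, -0.0], [0.971, 0.241, 0.0], [0.0, -0.0, -1.0]]
force: [-0.1, -0.4, -0.9]
opening: 0.089
grasp_force: 30.0
```

move_arm:
  increments:
    - {"xyz": [-3, 0, 0], "roll": 0, "grip": 0}
    - {"xyz": [0, 0, 1], "roll": 0, "grip": 0}
    - {"xyz": [0, 0, 0], "roll": 0, "grip": 0}

```text
time_s: 7.38
position: [0.482, -0.069, 0.1689]
tcp_rot: [[-0.24, 0.971, -0.0], [0.971, 0.24, 0.0], [0.0, -0.0, -1.0]]
force: [0.7, -0.7, -1.0]
opening: 0.09
grasp_force: 30.0
```

move_arm:
  increments:
    - {"xyz": [0, 0, 1], "roll": 0, "grip": 0}
    - {"xyz": [0, 0, 0], "roll": 0, "grip": 0}

```text
time_s: 7.55
position: [0.482, -0.069, 0.1679]
tcp_rot: [[-0.241, 0.971, -0.0], [0.971, 0.241, -0.0], [0.0, -0.0, -1.0]]
force: [0.3, 1.1, 0.1]
opening: 0.087
grasp_force: 30.0
```

move_arm:
  increments:
    - {"xyz": [0, 0, 1], "roll": 0, "grip": 0}
    - {"xyz": [0, 0, 0], "roll": 0, "grip": 0}

```text
time_s: 7.72
position: [0.4819, -0.069, 0.1669]
tcp_rot: [[-0.241, 0.971, -0.0], [0.971, 0.241, 0.0], [0.0, -0.0, -1.0]]
force: [-0.0, 1.2, -0.9]
opening: 0.089
grasp_force: 30.0
```

move_arm:
  increments:
    - {"xyz": [0, 0, 1], "roll": 0, "grip": 0}
    - {"xyz": [0, 0, 0], "roll": 0, "grip": 0}

```text
time_s: 7.88
position: [0.482, -0.069, 0.1659]
tcp_rot: [[-0.241, 0.971, -0.0], [0.971, 0.241, 0.0], [0.0, -0.0, -1.0]]
force: [0.4, -0.3, -1.4]
opening: 0.086
grasp_force: 30.0
```

move_arm:
  increments:
    - {"xyz": [0, 0, 1], "roll": 0, "grip": 0}
    - {"xyz": [0, 0, 0], "roll": 0, "grip": 0}

```text
time_s: 8.05
position: [0.482, -0.069, 0.165]
tcp_rot: [[-0.241, 0.971, 0.0], [0.971, 0.241, -0.0], [-0.0, 0.0, -1.0]]
force: [-0.0, 1.2, -0.7]
opening: 0.084
grasp_force: 30.0
```

move_arm:
  increments:
    - {"xyz": [0, 0, 1], "roll": 0, "grip": 0}
    - {"xyz": [0, 0, 0], "roll": 0, "grip": 0}

```text
time_s: 8.22
position: [0.4822, -0.0691, 0.1643]
tcp_rot: [[-0.241, 0.971, 0.001], [0.971, 0.241, -0.0], [-0.0, 0.0, -1.0]]
force: [-0.6, 0.9, 2.4]
opening: 0.09
grasp_force: 30.0
```

move_arm:
  increments:
    - {"xyz": [0, 0, 0.5], "roll": 0, "grip": 0}
    - {"xyz": [0, 0, 0], "roll": 0, "grip": 0}

```text
time_s: 8.38
position: [0.4823, -0.0691, 0.164]
tcp_rot: [[-0.241, 0.971, 0.001], [0.971, 0.241, -0.0], [-0.001, 0.001, -1.0]]
force: [-0.8, 0.7, 4.1]
opening: 0.09
grasp_force: 30.0
```

Contact was felt at TCP z ≈ 0.1645, which puts the bar centre at about 0.181 m. I'll back off about 3 mm so the bar sits just below the nose, then press in.

move_arm:
  increments:
    - {"xyz": [0, 0, -2], "roll": 0, "grip": 0}
    - {"xyz": [0, 0, -1], "roll": 0, "grip": 0}
    - {"xyz": [-2, 0, 0], "roll": 0, "grip": 0}
    - {"xyz": [-2, 0, 0], "roll": 0, "grip": 0}
    - {"xyz": [0, 0, 0], "roll": 0, "grip": 0}

```text
time_s: 8.8
position: [0.4823, -0.0718, 0.1662]
tcp_rot: [[-0.24, 0.971, -0.002], [0.971, 0.24, 0.003], [0.003, -0.001, -1.0]]
force: [0.0, 5.5, 0.6]
opening: 0.083
grasp_force: 30.0
```

move_arm:
  increments:
    - {"xyz": [-2, 0, 0], "roll": 0, "grip": 0}
    - {"xyz": [-2, 0, 0], "roll": 0, "grip": 0}
    - {"xyz": [0, 0, 0], "roll": 0, "grip": 0}

```text
time_s: 9.05
position: [0.483, -0.0754, 0.1662]
tcp_rot: [[-0.24, 0.971, -0.002], [0.971, 0.24, 0.003], [0.004, -0.001, -1.0]]
force: [-0.2, 6.3, 0.9]
opening: 0.09
grasp_force: 30.0
```

move_arm:
  increments:
    - {"xyz": [-2, 0, 0], "roll": 0, "grip": 0}
    - {"xyz": [-2, 0, 0], "roll": 0, "grip": 0}
    - {"xyz": [-2, 0, 0], "roll": 0, "grip": 0}
    - {"xyz": [-2, 0, 0], "roll": 0, "grip": 0}
    - {"xyz": [0, 0, 0], "roll": 0, "grip": 0}

```text
time_s: 9.47
position: [0.4838, -0.0824, 0.1657]
tcp_rot: [[-0.24, 0.971, -0.005], [0.971, 0.24, 0.005], [0.006, -0.003, -1.0]]
force: [-1.4, 6.8, -0.4]
opening: 0.09
grasp_force: 30.0
```

move_arm:
  increments:
    - {"xyz": [-2, 0, 0], "roll": 0, "grip": 0}
    - {"xyz": [-2, 0, 0], "roll": 0, "grip": 0}
    - {"xyz": [-2, 0, 0], "roll": 0, "grip": 0}
    - {"xyz": [-2, 0, 0], "roll": 0, "grip": 0}
    - {"xyz": [0, 0, 0], "roll": 0, "grip": 0}

```text
time_s: 9.88
position: [0.4851, -0.0899, 0.1652]
tcp_rot: [[-0.24, 0.971, -0.006], [0.971, 0.24, 0.005], [0.007, -0.005, -1.0]]
force: [-1.8, 6.4, -5.6]
opening: 0.086
grasp_force: 30.0
```

move_arm:
  increments:
    - {"xyz": [-2, 0, 0], "roll": 0, "grip": 0}
    - {"xyz": [-2, 0, 0], "roll": 0, "grip": 0}
    - {"xyz": [-1, 0, 0], "roll": 0, "grip": 0}
    - {"xyz": [0, 0, 0], "roll": 0, "grip": 0}

```text
time_s: 10.22
position: [0.4862, -0.0951, 0.1647]
tcp_rot: [[-0.24, 0.971, -0.007], [0.971, 0.24, 0.005], [0.006, -0.005, -1.0]]
force: [-1.4, 4.1, -7.5]
opening: 0.089
grasp_force: 30.0
```

move_arm:
  increments:
    - {"xyz": [-1, 0, 1], "roll": 0, "grip": 0}
    - {"xyz": [-1, 0, 2], "roll": 0, "grip": 0}
    - {"xyz": [0, 0, 1], "roll": 0, "grip": 0}
    - {"xyz": [0, 0, 0], "roll": 0, "grip": 0}

```text
time_s: 10.55
position: [0.4908, -0.1004, 0.1629]
tcp_rot: [[-0.241, 0.971, 0.003], [0.971, 0.241, -0.002], [-0.003, 0.002, -1.0]]
force: [-0.3, -0.8, -0.7]
opening: 0.086
grasp_force: 30.0
```

move_arm:
  increments:
    - {"xyz": [0, 0, 2], "roll": 0, "grip": 0}
    - {"xyz": [0, 0, 1], "roll": 0, "grip": 0}
    - {"xyz": [0, 0, 0], "roll": 0, "grip": 0}

```text
time_s: 10.8
position: [0.4898, -0.0994, 0.1597]
tcp_rot: [[-0.241, 0.971, 0.001], [0.971, 0.241, -0.001], [-0.001, 0.001, -1.0]]
force: [-0.6, -0.3, -0.6]
opening: 0.093
grasp_force: 30.0
```

move_arm:
  increments:
    - {"xyz": [0, 0, 1], "roll": 0, "grip": 0}
    - {"xyz": [0, 0, 1], "roll": 0, "grip": 0}
    - {"xyz": [0, 0, 0], "roll": 0, "grip": 0}

```text
time_s: 11.05
position: [0.4894, -0.0991, 0.1575]
tcp_rot: [[-0.241, 0.971, -0.0], [0.971, 0.241, -0.0], [-0.0, -0.0, -1.0]]
force: [-0.1, -0.4, -0.9]
opening: 0.087
grasp_force: 30.0
```

The force fell to about zero, so the gate has snapped. Next I'll set the bar at mid-gate height and tug back.

move_arm:
  increments:
    - {"xyz": [1, 0, -3], "roll": 0, "grip": 0}
    - {"xyz": [2, 0, -3], "roll": 0, "grip": 0}
    - {"xyz": [3, 0, -3], "roll": 0, "grip": 0}
    - {"xyz": [3, 0, 0], "roll": 0, "grip": 0}
    - {"xyz": [0, 0, 0], "roll": 0, "grip": 0}

```text
time_s: 11.47
position: [0.4871, -0.0896, 0.1669]
tcp_rot: [[-0.241, 0.97, 0.0], [0.97, 0.241, 0.0], [0.0, 0.0, -1.0]]
force: [-0.8, 0.4, -0.9]
opening: 0.088
grasp_force: 30.0
```

move_arm:
  increments:
    - {"xyz": [2, 0, 0], "roll": 0, "grip": 0}
    - {"xyz": [2, 0, 0], "roll": 0, "grip": 0}
    - {"xyz": [1, 0, 0], "roll": 0, "grip": 0}
    - {"xyz": [0, 0, 0], "roll": 0, "grip": 0}

```text
time_s: 11.8
position: [0.4859, -0.0851, 0.1664]
tcp_rot: [[-0.241, 0.971, -0.0], [0.971, 0.241, 0.0], [0.0, -0.0, -1.0]]
force: [0.9, -0.1, -1.7]
opening: 0.089
grasp_force: 30.0
```

move_arm:
  increments:
    - {"xyz": [1, 0, 0], "roll": 0, "grip": 0}
    - {"xyz": [1, 0, 0], "roll": 0, "grip": 0}
    - {"xyz": [0, 0, 0], "roll": 0, "grip": 0}

```text
time_s: 12.05
position: [0.4855, -0.0834, 0.1665]
tcp_rot: [[-0.241, 0.971, -0.0], [0.971, 0.241, 0.0], [0.0, -0.0, -1.0]]
force: [0.8, -0.3, -1.7]
opening: 0.089
grasp_force: 30.0
```

move_arm:
  increments:
    - {"xyz": [1, 0, 0], "roll": 0, "grip": 0}
    - {"xyz": [0.5, 0, 0], "roll": 0, "grip": 0}
    - {"xyz": [0, 0, 0], "roll": 0, "grip": 0}

```text
time_s: 12.3
position: [0.4851, -0.0819, 0.1665]
tcp_rot: [[-0.241, 0.971, -0.0], [0.971, 0.241, 0.0], [0.0, -0.0, -1.0]]
force: [-0.3, -0.1, -1.1]
opening: 0.089
grasp_force: 30.0
```

move_arm:
  increments:
    - {"xyz": [1, 0, 0], "roll": 0, "grip": 0}
    - {"xyz": [0, 0, 0], "roll": 0, "grip": 0}

```text
time_s: 12.47
position: [0.4851, -0.0811, 0.1666]
tcp_rot: [[-0.241, 0.971, 0.0], [0.971, 0.241, -0.0], [-0.0, 0.0, -1.0]]
force: [-1.5, -1.2, -0.5]
opening: 0.086
grasp_force: 30.0
```

move_arm:
  increments:
    - {"xyz": [1, 0, 0], "roll": 0, "grip": 0}
    - {"xyz": [0, 0, 0], "roll": 0, "grip": 0}

```text
time_s: 12.63
position: [0.4851, -0.0808, 0.1666]
tcp_rot: [[-0.241, 0.971, 0.001], [0.971, 0.241, -0.001], [-0.002, 0.0, -1.0]]
force: [0.2, -2.7, -2.1]
opening: 0.087
grasp_force: 30.0
```

The closed gate is taking load at the bar. One light millimetre or two more will make it clear.

move_arm:
  increments:
    - {"xyz": [1, 0, 0], "roll": 0, "grip": 0}
    - {"xyz": [0, 0, 0], "roll": 0, "grip": 0}

```text
time_s: 12.8
position: [0.4852, -0.0805, 0.1667]
tcp_rot: [[-0.241, 0.97, 0.001], [0.97, 0.241, -0.003], [-0.003, 0.001, -1.0]]
force: [-0.4, -6.1, -2.6]
opening: 0.088
grasp_force: 30.0
```

move_arm:
  increments:
    - {"xyz": [1, 0, 0], "roll": 0, "grip": 0}
    - {"xyz": [0, 0, 0], "roll": 0, "grip": 0}
    - {"xyz": [0, 0, 0], "roll": 0, "grip": 0}

```text
time_s: 13.05
position: [0.4853, -0.0804, 0.1667]
tcp_rot: [[-0.241, 0.97, 0.002], [0.97, 0.241, -0.004], [-0.004, 0.001, -1.0]]
force: [-0.4, -6.9, -3.0]
opening: 0.086
grasp_force: 30.0
```

The gate holds with about a 7 N tug. Now I'll relax it and lower the tag until the bow rests on the bar.

move_arm:
  increments:
    - {"xyz": [-3, 0, 0], "roll": 0, "grip": 0}
    - {"xyz": [-4, 0, 2], "roll": 0, "grip": 0}
    - {"xyz": [-4, 0, 4], "roll": 0, "grip": 0}
    - {"xyz": [-4, 0, 4], "roll": 0, "grip": 0}
    - {"xyz": [0, 0, 3], "roll": 0, "grip": 0}

```text
time_s: 13.47
position: [0.488, -0.0932, 0.1529]
tcp_rot: [[-0.24, 0.971, -0.0], [0.971, 0.24, 0.0], [0.0, -0.0, -1.0]]
force: [0.1, 0.4, -0.6]
opening: 0.086
grasp_force: 30.0
```

move_arm:
  increments:
    - {"xyz": [0, 0, 1], "roll": 0, "grip": 0}
    - {"xyz": [0, 0, 0], "roll": 0, "grip": 0}
    - {"xyz": [0, 0, 0], "roll": 0, "grip": 0}

```text
time_s: 13.72
position: [0.4877, -0.0925, 0.1523]
tcp_rot: [[-0.241, 0.971, -0.001], [0.971, 0.241, 0.0], [0.001, -0.001, -1.0]]
force: [-0.5, -0.2, -1.4]
opening: 0.087
grasp_force: 30.0
```

move_arm:
  increments:
    - {"xyz": [0, 0, 1], "roll": 0, "grip": 0}
    - {"xyz": [0, 0, 0], "roll": 0, "grip": 0}
    - {"xyz": [0, 0, 0], "roll": 0, "grip": 0}

```text
time_s: 13.97
position: [0.4879, -0.0926, 0.1516]
tcp_rot: [[-0.241, 0.971, 0.0], [0.971, 0.241, -0.0], [-0.0, 0.0, -1.0]]
force: [0.5, 0.2, -0.9]
opening: 0.094
grasp_force: 30.0
```

move_arm:
  increments:
    - {"xyz": [0, 0, 1], "roll": 0, "grip": 0}
    - {"xyz": [0, 0, 0.5], "roll": 0, "grip": 0}
    - {"xyz": [0, 0, 0], "roll": 0, "grip": 0}

```text
time_s: 14.22
position: [0.488, -0.0928, 0.1502]
tcp_rot: [[-0.241, 0.971, 0.0], [0.971, 0.241, -0.0], [-0.0, 0.0, -1.0]]
force: [-0.4, 0.2, -0.0]
opening: 0.089
grasp_force: 30.0
```

move_arm:
  increments:
    - {"xyz": [0, 0, 1], "roll": 0, "grip": 0}
    - {"xyz": [0, 0, 0], "roll": 0, "grip": 0}

```text
time_s: 14.38
position: [0.4882, -0.0929, 0.1497]
tcp_rot: [[-0.241, 0.971, 0.001], [0.971, 0.241, -0.0], [-0.001, 0.001, -1.0]]
force: [-1.2, 0.6, 4.2]
opening: 0.091
grasp_force: 30.0
```

move_arm:
  increments:
    - {"xyz": [0, 0, 1], "roll": 0, "grip": 0}
    - {"xyz": [0, 0, 0], "roll": 0, "grip": 0}

```text
time_s: 14.55
position: [0.4884, -0.0931, 0.1492]
tcp_rot: [[-0.241, 0.971, 0.001], [0.971, 0.241, -0.001], [-0.001, 0.001, -1.0]]
force: [-1.2, 1.1, 8.6]
opening: 0.089
grasp_force: 30.0
```

move_arm:
  increments:
    - {"xyz": [0, 0, -1.5], "roll": 0, "grip": 0}
    - {"xyz": [0, 0, 0], "roll": 0, "grip": 0}
    - {"xyz": [0, 0, 0], "roll": 0, "grip": 12}
    - {"xyz": [0, 0, 0], "roll": 0, "grip": 16}
    - {"xyz": [0, 0, 0], "roll": 0, "grip": 22}

```text
time_s: 14.97
position: [0.4878, -0.0927, 0.1493]
tcp_rot: [[-0.241, 0.971, -0.0], [0.971, 0.241, 0.0], [0.0, -0.0, -1.0]]
force: [-0.5, 0.5, 1.0]
opening: 0.174
grasp_force: 0.0
```

move_arm:
  increments:
    - {"xyz": [0, 0, 0], "roll": 0, "grip": 30}
    - {"xyz": [0, 0, 0], "roll": 0, "grip": 35}
    - {"xyz": [0, 0, 0], "roll": 0, "grip": 35}
    - {"xyz": [0, 0, 0], "roll": 0, "grip": 35}
    - {"xyz": [0, 0, 0], "roll": 0, "grip": 35}

```text
time_s: 15.38
position: [0.4879, -0.0927, 0.1495]
tcp_rot: [[-0.241, 0.971, -0.0], [0.971, 0.241, 0.0], [0.0, -0.0, -1.0]]
force: [0.1, -0.8, -0.8]
opening: 0.35
grasp_force: 0.0
```

move_arm:
  increments:
    - {"xyz": [6, 0, 0], "roll": 0, "grip": 35}
    - {"xyz": [12, 0, 0], "roll": 0, "grip": 35}
    - {"xyz": [18, 0, 0], "roll": 0, "grip": 35}
    - {"xyz": [20, 0, 0], "roll": 0, "grip": 35}
    - {"xyz": [25, 0, 0], "roll": 0, "grip": 35}

```text
time_s: 15.8
position: [0.4681, -0.0132, 0.1496]
tcp_rot: [[-0.239, 0.971, 0.0], [0.971, 0.239, 0.0], [-0.0, 0.0, -1.0]]
force: [0.6, 0.6, 0.2]
opening: 0.35
grasp_force: 0.0
```

move_arm:
  increments:
    - {"xyz": [20, 0, -25], "roll": 0, "grip": 35}
    - {"xyz": [20, 0, -25], "roll": 0, "grip": 35}
    - {"xyz": [0, 0, 0], "roll": 0, "grip": 35}
    - {"xyz": [0, 0, 0], "roll": 0, "grip": 35}
    - {"xyz": [0, 0, 0], "roll": 0, "grip": 35}

```text
time_s: 16.22
position: [0.4583, 0.0251, 0.1994]
tcp_rot: [[-0.242, 0.97, -0.0], [0.97, 0.242, -0.0], [-0.0, -0.0, -1.0]]
force: [0.2, -0.4, -0.5]
opening: 0.351
grasp_force: 0.0
```

```bash
python3 - <<'E'
from h import *
delta([.4693,-.0136,.2])
im,d=bot.capture("scene");save("scene4.png",im)
im2,_=bot.capture("scene");print("moved px",(np.abs(im2.astype(int)-im).max(2)>40).sum())
a=cv2.imread('pics/scene4.png')
cv2.imwrite('pics/crop4.png',np.hstack([cv2.resize(a[170:300,200:300],(461,600),interpolation=2),cv2.resize(a[180:310,390:460],(323,600),interpolation=2)]))
E
```

```text
pos [0.4583 0.0251 0.1994] yaw_y 13.98 toolshift mm [-40.2   1.3  -0.6] F [ 0.16 -0.43 -0.5 ] t 16.2167 open 0.351 gf 0.0
moved px 22
```

View pics/crop4.png

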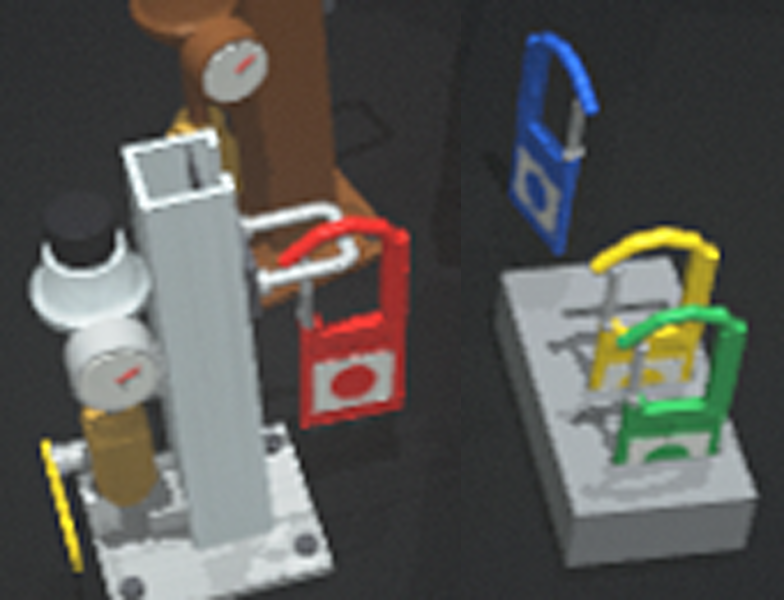

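The red tag hangs from the front bar at (345,240) with its gate shut at (305,300). The other tags are in their slots and the lever is unmoved. I'll let it settle, then hand in.

move_arm:
  increments:
    - {"xyz": [0, 0, 0], "roll": 0, "grip": 35}
    - {"xyz": [0, 0, 0], "roll": 0, "grip": 35}
    - {"xyz": [0, 0, 0], "roll": 0, "grip": 35}
    - {"xyz": [0, 0, 0], "roll": 0, "grip": 35}
    - {"xyz": [0, 0, 0], "roll": 0, "grip": 35}

```text
time_s: 16.73
position: [0.4587, 0.0245, 0.1993]
tcp_rot: [[-0.24, 0.971, -0.001], [0.971, 0.24, 0.0], [0.0, -0.0, -1.0]]
force: [0.1, 0.5, 0.4]
opening: 0.35
grasp_force: 0.0
```

move_arm:
  increments:
    - {"xyz": [0, 0, 0], "roll": 0, "grip": 35}
    - {"xyz": [0, 0, 0], "roll": 0, "grip": 35}
    - {"xyz": [0, 0, 0], "roll": 0, "grip": 35}
    - {"xyz": [0, 0, 0], "roll": 0, "grip": 35}
    - {"xyz": [0, 0, 0], "roll": 0, "grip": 35}

```text
time_s: 17.15
position: [0.4588, 0.0247, 0.1996]
tcp_rot: [[-0.241, 0.971, 0.0], [0.971, 0.241, -0.0], [-0.0, 0.0, -1.0]]
force: [0.3, -0.9, 0.1]
opening: 0.351
grasp_force: 0.0
```

```bash
python3 -c "
from rig import bot
print(bot.hand_in())"
```

```text
the job is handed in; nothing more can be done
None
```

The job is handed in at about 17 s: the red tag hangs freely from the gas post's eye with its gate shut, it held a tug of about 7 N, and the other tags and the lever look untouched in the last picture (no verdict was returned).

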